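# Open the doll's fridge by its lift paddle

## Task

Open the doll's fridge ready for loading: lift the paddle handle on its door gently until you feel it come up against its stop, and while you keep it lifted swing the door steadily wide open, about square to the fridge. Do not force the latch - neither heave on the paddle once it has stopped nor pull the door while the hidden pawl still holds it - and do not fling the door. Then let go so that the paddle drops back, and leave the other toys where they stand.

Things in the scene. Friction and masses are not known exactly. Their poses are not given: they have to be found in the camera images.
- fridge: White doll's larder fridge, 195 mm deep, 185 wide, 285 high, fixed to the table. Origin: centre of its underside. Its -x is the way the door faces, +z up, +y the hinge side (left for one facing the door). The shut door's outer face is 97.5 mm from the origin, flush with the 12 mm worktop's front; door 183 wide, 18 thick, from 32 to 270 mm above the table.
- door (a joint): Door angle in rad: 0 shut, grows as it opens (clockwise seen from above), end stop at 1.75. Some hinge friction (about 0.12 N m): it stays where it is left. While the pawl holds, the door has only about 3 mm of play at the paddle.
- door_hinge (a point): Fixed point on the door's upright hinge axis, 250 mm above the table. In the fridge's frame at x = -88.5 mm, y = +86.5 mm.
- paddle_pin (a point): Middle of the level pin on which the paddle rocks, 250 mm above the table, 3 mm inside the door's outer face; moves with the door. From the hinge axis it is 150 mm along the door and 6 mm further out. The pin runs along the door's width (the fridge's y while shut).
- paddle (a joint): Paddle angle, rad: 0 at rest (sloping 0.40 below level), grows as the free end is lifted, limit 1.0. Return spring: 1.3 to 3 N at paddle_grip. With the door shut the pawl clears somewhere from 0.14 to 0.79, and the stop is met 0.05 to 0.10 further on: where differs each time, cannot be seen, only felt as a rise in lifting force.
- paddle_grip (a point): Point to hold, mid paddle, 55 mm from the pin (at rest 51 mm further out and 21 mm below it); moves with the paddle. The paddle is a steel plate 32 mm wide (along the pin), 9 thick, its free end 75 mm from the pin; free space beside and below it, so it can be pinched by its side edges from above. Two 4 mm cheeks stand beside its root, to 12 mm off the door.
- pawl: Hidden steel rocker arm behind the door, one piece with the paddle: 43 mm inward from the pin (its origin; x inward at rest), with an upturned nose hooked behind a keeper in the fridge. Lifting the paddle dips it; at last it meets the keeper's ledge, the stop. It is strained if it bears on the keeper with over 20 N (door pulled too soon, or paddle forced).
- pot: Stainless steel toy pot, 90 mm across, 60 high, loose, a bystander. Origin: centre of its underside.
- whisk: Green toy whisk with a silicone head, about 180 mm long, 40 across the head, lying along its x, loose, a bystander. Origin: at table height, 5 mm behind the handle's front end.
- high_chair: Yellow plastic doll's high chair, about 140 mm square at the feet, 240 high, loose, a bystander. Origin: at table height under its middle.
- pedal_bin: Red plastic toy pedal bin, 116 mm across, 150 high, loose, a bystander. Origin: centre of its underside.

How it is judged:
By the outcome, as a careful person would: the job done as asked, in the order asked, and still so for the second after the job is handed in, with the robot touching nothing.
It also fails if it takes over 72 s, if anything falls off the work surface, if the arm or the gripper's body presses on something with over 40 N, if the wrist force passes 120 N, or if a joint passes its speed limit or range.

## Robot

A 6-joint arm with a two-finger parallel gripper is mounted at the origin on the work surface. World frame = base frame: x ahead of the robot, y to its left, z up, the work surface at z = 0. Lengths are in m, angles in rad, forces in N, time in s.
With the tool pointing down it reaches from about 0.375 to 0.975 m from the base axis. Payload 3.8 kg.
Tool frame: the origin (TCP) lies at the very end of the fingers, on their centre line; the grasp point (between the pads) lies 19 mm behind it (bot.grip_point_offset is the distance from the TCP to the grasp point, in m); z points along the fingers, y is the line along which they close (so a half turn about z gives the same grasp; the last joint's range is limited). The gripper opens to 88 mm and grips with 3 to 60 N. Pads are 18 mm wide; open, the fingers measure 123 mm over their backs; the gripper's body (75 mm by 187 mm) begins 45 mm behind the grasp point.
Start: joints at [1.192, 0.264, 1.604, -0, 1.274, -0.037], TCP at [0.226, 0.636, 0.239] pointing down, gripper open.
Joint ranges: [-2.63, 2.63], [-0.94, 2.18], [0.31, 2.57], [-1.31, 4.45], [0, 2.66], [-2.55, 2.55]. Speed limits (rad/s): [2.57, 2.57, 3.14, 3.14, 3.14, 3.14].

## Interface

Orientations are given as [roll, pitch, yaw] about the fixed x, y, z axes, in that order (R = Rz(yaw) Ry(pitch) Rx(roll)).
In Python, from station import bot gives the robot as it stands.
- The arm moves only by the shell command python3 -m creep 'ROWS' [OPENING] [FORCE]. ROWS is JSON, a list of rows, each a list of 6 numbers: the shift along the world's x, y, z in mm, then the turn, a rotation vector about the world's x, y, z in rad. In form: [[dx, dy, dz, wx, wy, wz], ...]. A call has 1 to 5 rows; each row shifts and turns the commanded pose from where the row before left it; what a row does not reach is not made up. A row lasts 1/10 s, in which the tool goes at most 50 mm and 8.59 degrees, less where a joint would pass 70% of its speed; a pose out of reach is approached as far as the arm can. A call is refused whole if a number of a shift passes 50 or a number of a turn 0.15, either way. A call with a gripper value outside its range is refused whole. OPENING is the closure, from -1 (fully open) to 1 (shut), so that 0 is half open, set as the call begins (- or left out, the last holds). The fingers move at their own pace and stop on an object; FORCE is the grip in N (left out, the last holds). Time passes only in rows, so rows that do not move let the fingers close. It gives the time, the measured TCP pose, the force and the opening at its end, in the units of the state.
- bot.state(): the state, without advancing time (a new reading comes with each control period).
- bot.grab_frame(name): name is "scene" or "side" or "wrist"; returns (picture, depth): 400x640x3 uint8, red, green, blue; 400x640 float32, m along the optical axis (not along the pixel's ray), 0 where there is no reading.
- bot.camera_info(name): a dict with "mtx" (3x3 intrinsics, pixels), "origin" and "attitude" of the camera in the world. Camera axes: x right, y down, z forward; pixel columns grow to the right and rows downward; lengths in m; the calibration is good to about 2 mm. A picture is of the moment at which its call begins: read the wrist's pose just before it. camera_info takes no time and is no camera call; for the wrist camera it gives the pose at the moment of the call.
- bot.hand_in(): hands the job in, once; it reports no verdict.
The state is a dict: "time_s": time; "joint_pos": joint angles; "dq": joint speeds; "tau": joint torques, N m; "tcp_pos": TCP position; "tool_rot": TCP orientation; "contact_force": force on the tool from outside, world axes, zero at the start; "ft_torque": the same for the moment, N m; "grip_width": opening from 0.0 (shut) to 1.0 (fully open).
Only numpy, scipy, OpenCV 4.12 (cv2) and the standard library are available. Lean on these libraries where they do the work, as an engineer would, in place of code of your own. Each camera call takes 0.05 s, during which the arm holds its last target. There are 200 camera calls.

## Working session

There is one attempt and no reset: what is moved stays moved. The work goes in short steps, Python scripts to look and compute and a shell command to move; the robot and the scene stay as the last step left them, time stands still between calls to the robot, and variables do not carry over. Pictures are saved under pics/ and viewed, on a budget of 10 in all, crops included, one or two more only if the job needs it, and the job is handed in when it is done.

```bash
ls; mkdir -p pics
python3 - <<'E'
from station import bot
import numpy as np,cv2
s=bot.state();print(s)
for n in("scene","side"):
    im,d=bot.grab_frame(n);i=bot.camera_info(n);print(n,i)
    np.savez(f"{n}0.npz",im=im,d=d,**{k:np.array(i[k]) for k in("mtx","origin","attitude")})
    cv2.imwrite(f"pics/{n}0.png",im[:,:,::-1])
E
```

```text
pics
{'time_s': 0.0, 'joint_pos': array([ 1.19208604e+00,  2.64743297e-01,  1.60536169e+00, -1.26848029e-05,
        1.27367784e+00, -3.69155248e-02]), 'dq': array([ 0.00071762,  0.00024018, -0.00069964, -0.00067489, -0.00076902,
        0.00068362]), 'tau': array([-2.57257503e-03, -5.02095938e+01, -3.56880033e+01,  7.27813714e-02,
        2.91203451e-02, -1.54666754e-04]), 'tcp_pos': array([0.22600186, 0.63529749, 0.23740128]), 'tool_rot': array([-3.13940352e+00, -6.87206527e-05,  2.79980154e+00]), 'contact_force': array([ 0.29272582, -0.5077726 , -0.64985659]), 'ft_torque': array([-0.0277683 , -0.01819526, -0.00150747]), 'grip_width': 0.9980348371278145}
scene {'mtx': array([[406.70013098,   0.        , 317.68018275],
       [  0.        , 406.70013098, 195.44826468],
       [  0.        ,   0.        ,   1.        ]]), 'origin': array([ 1.08444235, -0.92193244,  0.92127716]), 'attitude': array([-2.15703888, -0.019902  ,  0.50031789])}
side {'mtx': array([[372.00266388,   0.        , 311.55444233],
       [  0.        , 372.00266388, 202.99994352],
       [  0.        ,   0.        ,   1.        ]]), 'origin': array([ 0.71906916, -0.16657539,  1.08529819]), 'attitude': array([-2.80001994e+00, -1.63875300e-03,  5.45712307e-01])}
```

View pics/scene0.png

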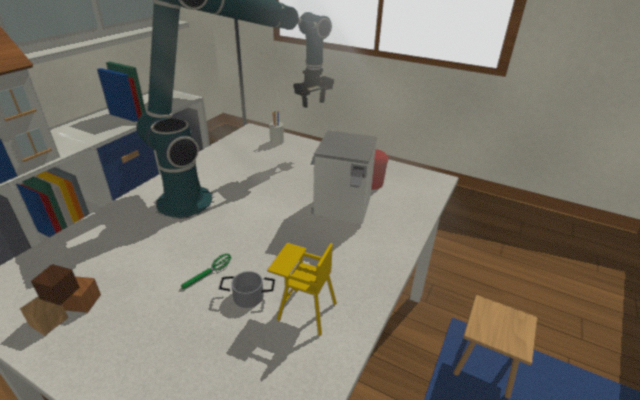

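View pics/side0.png

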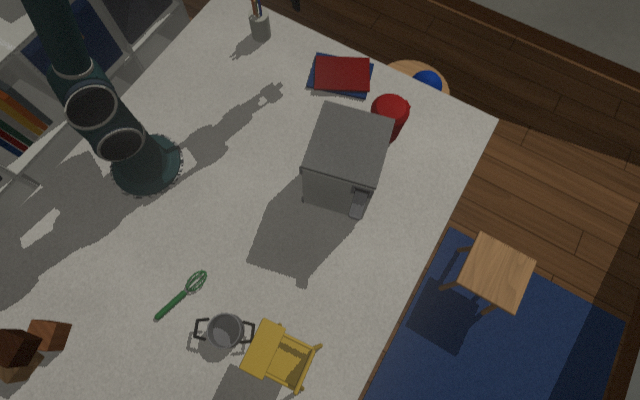

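Scene: the fridge is at about (345,175), with its door facing the cameras and the paddle at (358,175). Side: worktop corners are near (324,103), (394,120), (376,187) and (302,167), with the paddle at (357,205). The pot, chair and whisk are in front of the door and the bin is behind it.

```bash
cat > h.py <<'E'
import numpy as np,cv2
from scipy.spatial.transform import Rotation as R
def cloud(d,mtx,origin,att):
    v,u=np.mgrid[:d.shape[0],:d.shape[1]]
    p=np.stack([(u-mtx[0,2])/mtx[0,0]*d,(v-mtx[1,2])/mtx[1,1]*d,d],-1)
    P=p@R.from_euler('xyz',att).as_matrix().T+origin
    P[d<=0]=np.nan
    return P
def load(f):
    a=np.load(f);return a['im'],cloud(a['d'],a['mtx'],a['origin'],a['attitude'])
E
python3 - <<'E'
from h import *
for n in("scene","side"):
    im,P=load(n+"0.npz")
    w=np.zeros(im.shape[:2],bool);
    if n=="scene": w[125:225,305:385]=1
    else: w[95:225,295:400]=1
    gray=(np.ptp(im.astype(int),axis=2)<30)
    top=w&gray&(P[...,2]>.27)&(P[...,2]<.30)
    q=P[top];print(n,len(q),"z",np.median(q[:,2]))
    r=cv2.minAreaRect((q[:,:2]*1000).astype(np.float32));print(r,cv2.boxPoints(r).tolist())
    hsv=cv2.cvtColor(im,cv2.COLOR_RGB2HSV)
    for nm,lo,hi in(("yel",(20,120,60),(35,255,255)),("grn",(45,100,30),(85,255,255)),("red",(172,130,60),(180,255,255))):
        m=(cv2.inRange(hsv,lo,hi)>0)&(P[...,2]>-.01)&(P[...,2]<.3)&(P[...,0]<1.2)
        q=P[m]
        if len(q): print(nm,len(q),np.percentile(q,[2,50,98],axis=0).round(3).tolist())
    for uv in([(250,292),(358,172),(358,180),(340,200)] if n=="scene" else [(225,325),(357,200),(355,212),(325,190)]):
        print(uv,P[uv[1],uv[0]].round(3))
E
```

```text
scene 1561 z 0.28607870400853963
((566.1542358398438, 259.9983825683594), (187.18707275390625, 209.0938262939453), 13.362529754638672) [[450.93255615234375, 340.0843505859375], [499.25653076171875, 136.6512908935547], [681.3759155273438, 179.91241455078125], [633.0519409179688, 383.345458984375]]
yel 2378 [[0.611, -0.305, 0.017], [0.681, -0.256, 0.175], [0.759, -0.187, 0.238]]
grn 369 [[-0.884, -0.346, 0.007], [0.056, -0.06, 0.073], [0.378, 0.461, 0.299]]
red 62 [[-0.732, 0.411, 0.059], [-0.723, 0.421, 0.162], [-0.713, 0.439, 0.249]]
(250, 292) [ 0.55  -0.304  0.063]
(358, 172) [0.657 0.166 0.247]
(358, 180) [0.669 0.141 0.233]
(340, 200) [0.598 0.166 0.115]
side 5557 z 0.28627407249179093
((567.6268310546875, 258.27105712890625), (185.20985412597656, 199.34439086914062), 13.627951622009277) [[454.14471435546875, 333.31787109375], [501.11346435546875, 139.58578491210938], [681.1089477539062, 183.2242431640625], [634.1401977539062, 376.9563293457031]]
yel 3249 [[0.612, -0.3, 0.137], [0.674, -0.244, 0.182], [0.748, -0.189, 0.239]]
grn 145 [[0.329, -0.347, 0.014], [0.342, -0.304, 0.018], [0.376, -0.182, 0.026]]
red 33 [[0.254, 0.466, 0.02], [0.448, 0.644, 0.024], [0.634, 0.693, 0.148]]
(225, 325) [ 0.503 -0.267  0.006]
(357, 200) [0.655 0.153 0.245]
(355, 212) [0.664 0.129 0.229]
(325, 190) [0.565 0.158 0.182]
```

Fridge yaw comes out at about 103.6°, with the hinge near (504,154), the pin near (651,183) and the grip near (663,133,229) mm. I'm going up and over the fridge to a point in front of the paddle, then taking a close look.

```bash
python3 -m creep '[[0,0,50,0,0,0],[0,0,50,0,0,0],[0,0,50,0,0,0],[15,-18,10,0,0,-0.04],[29,-35,0,0,0,-0.066]]' -1 15 >/dev/null
for i in 1 2; do :; done
python3 -m creep '[[29,-35,0,0,0,-0.066],[29,-35,0,0,0,-0.066],[29,-35,0,0,0,-0.066],[29,-35,0,0,0,-0.066],[29,-35,0,0,0,-0.066]]' 
python3 -m creep '[[29,-35,0,0,0,-0.066],[29,-35,0,0,0,-0.066],[29,-35,0,0,0,-0.066],[29,-35,0,0,0,-0.066],[29,-35,0,0,0,-0.066]]' 
python3 -m creep '[[29,-35,0,0,0,-0.066],[29,-35,0,0,0,-0.066],[23,-28,0,0,0,-0.066],[10,-14,0,0,0,-0.06],[0,0,0,0,0,0]]'
```

```text
time_s: 1.1
tcp_pos: [0.4159, 0.4063, 0.3982]
tool_rot: [-3.141, -0.0, 2.361]
contact_force: [0.5, 0.6, 0.0]
grip_width: 0.998
time_s: 1.6
tcp_pos: [0.5609, 0.2312, 0.3982]
tool_rot: [-3.141, -0.0, 2.031]
contact_force: [0.4, 1.2, -0.1]
grip_width: 1.001
time_s: 2.1
tcp_pos: [0.6522, 0.1186, 0.3972]
tool_rot: [-3.139, 0.0, 1.772]
contact_force: [-0.6, 1.0, 0.1]
grip_width: 1.001
```

```bash
cat > look.py <<'E'
import sys
from h import *
from station import bot
n=sys.argv[1];k=sys.argv[2]
s=bot.state();i=bot.camera_info(n);im,d=bot.grab_frame(n)
np.savez(k+".npz",im=im,d=d,**{q:np.array(i[q]) for q in("mtx","origin","attitude")})
cv2.imwrite(f"pics/{k}.png",im[:,:,::-1])
print(s['tcp_pos'].round(4),s['tool_rot'].round(3),s['joint_pos'].round(2),s['contact_force'].round(2),s['time_s'])
E
python3 look.py wrist w1
```

```text
[0.6522 0.1186 0.3972] [-3.139  0.     1.772] [ 0.14  0.19  1.41 -0.    1.55 -0.06] [-0.63  1.02  0.12] 2.1
```

View pics/w1.png

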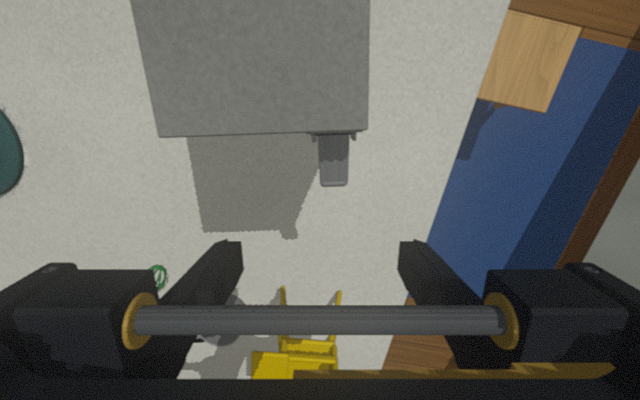

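Run:
```python
from h import *
im,P=load("w1.npz")
th=np.radians(13.63);u=np.array([np.cos(th),np.sin(th)]);n=np.array([u[1],-u[0]])
c=np.array([.5672,.260])
Q=np.stack([(P[...,:2]-c)@u,(P[...,:2]-c)@n,P[...,2]],-1)  # along door, outwards, z
print(np.nanmedian(P[...,2]))
top=(abs(P[...,2]-.285)<.006);q=Q[top];print("top",len(q),q[:,1].max() if len(q) else 0,np.percentile(q,[1,99],axis=0).round(4).tolist())
m=(Q[...,1]>.102)&(Q[...,1]<.2)&(Q[...,2]>.2)&(Q[...,2]<.26)&(abs(Q[...,0]-.08)<.06)
v,uu=np.where(m);print("pad",m.sum())
if m.sum():
    print(uu.min(),uu.max(),v.min(),v.max())
    print(np.percentile(Q[m],[2,10,50,90,98],axis=0).round(4).tolist())
    r=cv2.minAreaRect((P[m][:,:2]*1000).astype(np.float32));print(r)
    A=np.polyfit(Q[m][:,1],Q[m][:,2],1);print("slope",A)
```

```text
0.0004524642605995277
top 30204 0.09912469526248682 [[-0.0892, -0.0021, 0.2829], [0.0908, 0.0976, 0.2863]]
pad 1640
311 355 133 186
[[0.048, 0.1046, 0.2263], [0.0507, 0.1078, 0.2286], [0.0639, 0.1298, 0.2401], [0.0771, 0.1571, 0.2499], [0.0815, 0.163, 0.2593]]
((659.6979370117188, 144.7955322265625), (42.458187103271484, 62.4954719543457), 11.668808937072754)
slope [-0.45012511  0.29906064]
```

The wrist view shows the paddle at (334,160), with its free end near (334,186), beyond the door's front edge. It matches the prediction within 1–2 mm. Next I tilt the tool outward by 0.5 rad and go to a pre-grasp pose.

```bash
python3 -m creep '[[4,-2,-25,0.122,0.0295,0.01],[4,-2,-25,0.122,0.0295,0.01],[4,-2,-25,0.122,0.0295,0.01],[5,-3,-25,0.122,0.0295,0.007],[0,0,-23,0,0,0]]' >/dev/null;  python3 -m creep '[[0,0,0,0,0,0],[0,0,0,0,0,0]]'
python3 look.py wrist w2
python3 - <<'E'
from station import bot
from h import *
s=bot.state();M=R.from_euler('xyz',s['tool_rot']).as_matrix();print(M.round(3))
E
```

```text
time_s: 2.85
tcp_pos: [0.6676, 0.1134, 0.2761]
tool_rot: [-3.134, -0.503, 1.814]
contact_force: [0.3, 0.0, 0.5]
grip_width: 0.996
[0.6676 0.1134 0.2761] [-3.134 -0.503  1.814] [-0.1   0.33  1.52  0.47  1.48 -0.43] [0.26 0.01 0.45] 2.85
[[-0.212  0.97  -0.12 ]
 [ 0.851  0.244  0.466]
 [ 0.481 -0.004 -0.877]]
```

```bash
python3 -m creep '[[-1.5,7.25,-16,0,0,0],[-1.5,7.25,-16,0,0,0],[-1.5,7.25,-16,0,0,0],[-1.5,7.25,-16,0,0,0],[0,0,0,0,0,0]]' 0 15; python3 look.py wrist w3;  python3 look.py side s3
```

```text
time_s: 3.4
tcp_pos: [0.6596, 0.1424, 0.2075]
tool_rot: [-3.127, -0.504, 1.81]
contact_force: [-0.5, 0.6, -0.3]
grip_width: 0.57
[0.6596 0.1424 0.2075] [-3.127 -0.504  1.81 ] [-0.06  0.37  1.61  0.49  1.37 -0.45] [-0.46  0.62 -0.33] 3.4
[0.6606 0.1419 0.2092] [-3.13  -0.503  1.811] [-0.06  0.36  1.61  0.49  1.37 -0.45] [ 0.2  -0.21  0.49] 3.45
```

View pics/w3.png

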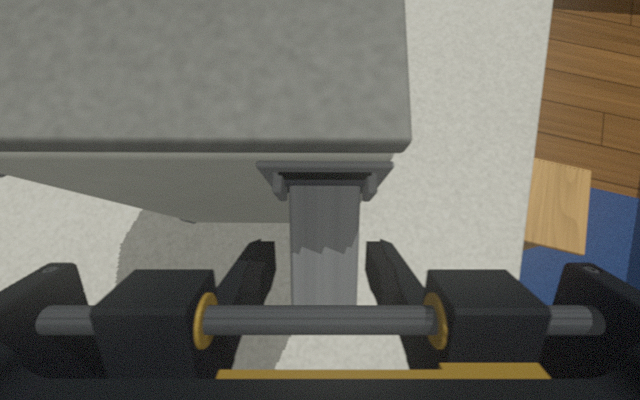

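The fingers straddle the paddle: inner tips at about x=275 and 366, paddle edges at 290 and 360. The tool is about 1.5 mm too far left, so I nudge it over and close.

```bash
python3 -m creep '[[1.3,0.3,2,0,0,0],[0,0,0,0,0,0]]' - 10;  python3 -m creep '[[0,0,0,0,0,0],[0,0,0,0,0,0],[0,0,0,0,0,0],[0,0,0,0,0,0]]' 1 10; python3 -m creep '[[0,0,0,0,0,0],[0,0,0,0,0,0],[0,0,0,0,0,0],[0,0,0,0,0,0]]' 1 12
```

```text
time_s: 3.7
tcp_pos: [0.6647, 0.141, 0.2151]
tool_rot: [-3.138, -0.501, 1.813]
contact_force: [0.0, 0.6, 1.4]
grip_width: 0.497
time_s: 4.1
tcp_pos: [0.6622, 0.1405, 0.2144]
tool_rot: [-3.132, -0.502, 1.812]
contact_force: [-5.4, -2.8, 3.7]
grip_width: 0.362
time_s: 4.5
tcp_pos: [0.6622, 0.1405, 0.2143]
tool_rot: [-3.132, -0.502, 1.812]
contact_force: [-4.6, -1.9, 4.2]
grip_width: 0.363
```

```bash
python3 -m creep '[[-1.5,-0.4,0,0,0,0],[0,0,0,0,0,0],[0,0,0,0,0,0]]'; python3 -m creep '[[0,0,1,0,0,0],[0,0,0,0,0,0],[0,0,0,0,0,0]]'; python3 -m creep '[[0,0,1,0,0,0],[0,0,0,0,0,0],[0,0,0,0,0,0]]'
```

```text
time_s: 4.8
tcp_pos: [0.6622, 0.1404, 0.2144]
tool_rot: [-3.135, -0.502, 1.812]
contact_force: [-1.9, -2.1, 5.0]
grip_width: 0.363
time_s: 5.1
tcp_pos: [0.6622, 0.1405, 0.2145]
tool_rot: [-3.135, -0.501, 1.812]
contact_force: [-0.5, -2.9, 1.4]
grip_width: 0.359
time_s: 5.4
tcp_pos: [0.6621, 0.1404, 0.2147]
tool_rot: [-3.134, -0.501, 1.811]
contact_force: [1.2, -4.3, -3.6]
grip_width: 0.364
```

```bash
python3 -m creep '[[0.3,-1,0,0,0,0],[0.4,-1.6,2.3,-0.0486,-0.0118,0],[0,0,0,0,0,0]]'; python3 -m creep '[[0.4,-1.6,2.3,-0.0486,-0.0118,0],[0,0,0,0,0,0],[0,0,0,0,0,0]]'; python3 -m creep '[[0.17,-0.68,1.2,-0.0243,-0.0059,0],[0,0,0,0,0,0],[0,0,0,0,0,0]]'
```

```text
time_s: 5.7
tcp_pos: [0.6626, 0.1384, 0.2182]
tool_rot: [-3.135, -0.45, 1.813]
contact_force: [0.1, -3.9, -4.3]
grip_width: 0.365
time_s: 6.0
tcp_pos: [0.6629, 0.1371, 0.2202]
tool_rot: [-3.134, -0.404, 1.812]
contact_force: [0.8, -1.9, -2.9]
grip_width: 0.358
time_s: 6.3
tcp_pos: [0.6631, 0.1363, 0.2215]
tool_rot: [-3.134, -0.378, 1.812]
contact_force: [-0.7, -1.2, -1.7]
grip_width: 0.361
```

```bash
for k in 1; do python3 -m creep '[[0.17,-0.68,1.2,-0.0243,-0.0059,0],[0,0,0,0,0,0],[0,0,0,0,0,0]]'; python3 -m creep '[[0.16,-0.66,1.2,-0.0243,-0.0059,0],[0,0,0,0,0,0],[0,0,0,0,0,0]]';python3 -m creep '[[0.16,-0.64,1.25,-0.0243,-0.0059,0],[0,0,0,0,0,0],[0,0,0,0,0,0]]'; done | grep -v -e rot -e grip
```

```text
time_s: 6.6
tcp_pos: [0.6633, 0.1356, 0.2227]
contact_force: [-2.0, -0.0, -2.7]
time_s: 6.9
tcp_pos: [0.6635, 0.1349, 0.2239]
contact_force: [-1.3, 0.3, -2.4]
time_s: 7.2
tcp_pos: [0.6636, 0.1343, 0.2252]
contact_force: [-0.8, 0.8, -1.7]
```

```bash
(python3 -m creep '[[0.12,-0.5,1.3,-0.0243,-0.0059,0],[0,0,0,0,0,0],[0,0,0,0,0,0]]'; python3 -m creep '[[0.12,-0.5,1.3,-0.0243,-0.0059,0],[0,0,0,0,0,0],[0,0,0,0,0,0]]';python3 -m creep '[[0.12,-0.5,1.3,-0.0243,-0.0059,0],[0,0,0,0,0,0],[0,0,0,0,0,0]]') | grep -v -e rot -e grip
```

```text
time_s: 7.5
tcp_pos: [0.6638, 0.1337, 0.2265]
contact_force: [-1.8, 1.2, -2.9]
time_s: 7.8
tcp_pos: [0.6639, 0.1331, 0.2277]
contact_force: [-2.6, 0.2, -2.6]
time_s: 8.1
tcp_pos: [0.6641, 0.1326, 0.229]
contact_force: [-2.5, 0.2, -3.5]
```

```bash
(python3 -m creep '[[-0.2,-0.6,1.3,-0.0243,-0.0059,0],[0,0,0,0,0,0],[0,0,0,0,0,0]]'; python3 -m creep '[[0,-0.5,1.3,-0.0243,-0.0059,0],[0,0,0,0,0,0],[0,0,0,0,0,0]]';python3 -m creep '[[0.1,-0.45,1.3,-0.0243,-0.0059,0],[0,0,0,0,0,0],[0,0,0,0,0,0]]') | grep -v -e rot -e grip
```

```text
time_s: 8.4
tcp_pos: [0.6641, 0.1321, 0.2305]
contact_force: [-1.2, 0.5, -3.3]
time_s: 8.7
tcp_pos: [0.6642, 0.1316, 0.2318]
contact_force: [-0.4, 0.9, -2.8]
time_s: 9.0
tcp_pos: [0.6643, 0.1312, 0.2331]
contact_force: [0.4, 0.6, -3.4]
```

```bash
(python3 -m creep '[[0.1,-0.4,1.3,-0.0243,-0.0059,0],[0,0,0,0,0,0],[0,0,0,0,0,0]]'; python3 -m creep '[[0.1,-0.4,1.3,-0.0243,-0.0059,0],[0,0,0,0,0,0],[0,0,0,0,0,0]]';python3 -m creep '[[0.08,-0.35,1.3,-0.0243,-0.0059,0],[0,0,0,0,0,0],[0,0,0,0,0,0]]') | grep -v -e rot -e grip
```

```text
time_s: 9.3
tcp_pos: [0.6644, 0.1307, 0.2344]
contact_force: [-0.5, 0.2, -3.2]
time_s: 9.6
tcp_pos: [0.6645, 0.1303, 0.2357]
contact_force: [1.8, 1.3, -3.2]
time_s: 9.9
tcp_pos: [0.6645, 0.13, 0.237]
contact_force: [1.8, 0.7, -3.3]
```

```bash
(python3 -m creep '[[0.15,-0.3,1.3,-0.0243,-0.0059,0],[0,0,0,0,0,0],[0,0,0,0,0,0]]'; python3 -m creep '[[0.15,-0.3,1.35,-0.0243,-0.0059,0],[0,0,0,0,0,0],[0,0,0,0,0,0]]';python3 -m creep '[[0.08,-0.25,1.35,-0.0243,-0.0059,0],[0,0,0,0,0,0],[0,0,0,0,0,0]]') | grep -v -e rot -e grip
```

```text
time_s: 10.2
tcp_pos: [0.6646, 0.1297, 0.2383]
contact_force: [2.3, 0.1, -3.2]
time_s: 10.5
tcp_pos: [0.6647, 0.1294, 0.2396]
contact_force: [2.5, 0.7, -2.8]
time_s: 10.8
tcp_pos: [0.6647, 0.129, 0.2406]
contact_force: [3.3, 0.4, -4.5]
```

```bash
(python3 -m creep '[[0.5,0,0,0,0,0],[0,0,0,0,0,0],[0,0,0,0,0,0]]'; python3 -m creep '[[0.04,-0.13,0.7,-0.0121,-0.003,0],[0,0,0,0,0,0],[0,0,0,0,0,0]]';) | grep -v -e rot -e grip
```

```text
time_s: 11.1
tcp_pos: [0.6647, 0.129, 0.2406]
contact_force: [-1.2, -0.0, -3.7]
time_s: 11.4
tcp_pos: [0.6648, 0.1288, 0.2409]
contact_force: [-0.3, 0.9, -6.2]
```

```bash
(python3 -m creep '[[0.02,-0.1,0.5,-0.006,-0.0015,0],[0,0,0,0,0,0],[0,0,0,0,0,0]]'; python3 -m creep '[[0,0,0,0,0,0],[0,0,0,0,0,0]]')
```

```text
time_s: 11.7
tcp_pos: [0.6648, 0.1288, 0.2412]
tool_rot: [-3.132, 0.017, 1.812]
contact_force: [0.4, 1.0, -9.0]
grip_width: 0.363
time_s: 11.9
tcp_pos: [0.6648, 0.1288, 0.2413]
tool_rot: [-3.132, 0.016, 1.812]
contact_force: [-0.2, 1.2, -10.3]
grip_width: 0.361
```

The force rose from about 3 N to 10 N with almost no travel, so that is the stop (about 0.55 rad). I back off a hair, keep it lifted, and ease the door out gently.

```bash
(python3 -m creep '[[0,0,-0.9,0,0,0],[0,0,0,0,0,0],[0,0,0,0,0,0]]'; python3 -m creep '[[-0.25,-1.6,0,0,0,-0.01],[-0.25,-1.6,0,0,0,-0.01],[0,0,0,0,0,0]]';python3 -m creep '[[-0.3,-1.6,0,0,0,-0.01],[-0.3,-1.6,0,0,0,-0.01],[0,0,0,0,0,0]]')
python3 - <<'E'
import numpy as np
H=np.array([504,153.6]);r=np.array([664.8,128.8])-H
f=lambda p:np.array([[np.cos(p),np.sin(p)],[-np.sin(p),np.cos(p)]])@r
a=.04
while a<1.56:
    print(round(a,2),((f(a+.05)-f(a))).round(1),(f(a)+H).round(1)); a+=.05
E
```

```text
time_s: 12.2
tcp_pos: [0.6649, 0.1288, 0.2411]
tool_rot: [-3.133, 0.016, 1.812]
contact_force: [-3.1, 0.6, -8.8]
grip_width: 0.36
time_s: 12.5
tcp_pos: [0.6644, 0.126, 0.2411]
tool_rot: [-3.133, 0.016, 1.791]
contact_force: [-3.3, 3.9, -7.8]
grip_width: 0.363
time_s: 12.8
tcp_pos: [0.6639, 0.1227, 0.2411]
tool_rot: [-3.133, 0.016, 1.772]
contact_force: [-3.6, 2.8, -8.6]
grip_width: 0.36
0.04 [-1.8 -7.9] [663.7 122.4]
0.09 [-2.2 -7.8] [661.9 114.4]
0.14 [-2.5 -7.7] [659.8 106.6]
0.19 [-2.9 -7.6] [657.2  98.9]
0.24 [-3.3 -7.4] [654.3  91.3]
0.29 [-3.7 -7.3] [651.   83.9]
0.34 [-4.  -7.1] [647.3  76.6]
0.39 [-4.4 -6.9] [643.3  69.5]
0.44 [-4.7 -6.6] [638.9  62.7]
0.49 [-5.  -6.4] [634.2  56. ]
0.54 [-5.4 -6.1] [629.2  49.7]
0.59 [-5.7 -5.9] [623.8  43.5]
0.64 [-5.9 -5.6] [618.2  37.7]
0.69 [-6.2 -5.3] [612.2  32.1]
0.74 [-6.5 -4.9] [606.   26.9]
0.79 [-6.7 -4.6] [599.6  21.9]
0.84 [-6.9 -4.3] [592.9  17.3]
0.89 [-7.1 -3.9] [585.9  13. ]
0.94 [-7.3 -3.6] [578.8   9.1]
0.99 [-7.5 -3.2] [571.5   5.6]
1.04 [-7.6 -2.8] [564.    2.4]
1.09 [-7.8 -2.4] [ 5.564e+02 -4.000e-01]
1.14 [-7.9 -2. ] [548.6  -2.9]
1.19 [-8.  -1.6] [540.7  -4.9]
1.24 [-8.  -1.2] [532.8  -6.5]
1.29 [-8.1 -0.8] [524.7  -7.8]
1.34 [-8.1 -0.4] [516.6  -8.6]
1.39 [-8.1 -0. ] [508.5  -9. ]
1.44 [-8.1  0.4] [500.4  -9.1]
1.49 [-8.1  0.8] [492.3  -8.7]
1.54 [-8.   1.2] [484.2  -7.9]
```

Free: the door has moved 6 mm at about 3 N, beyond the 3 mm of play. I ease the lift slightly and continue the swing steadily.

```bash
(python3 -m creep '[[0.3,0,-0.5,0,0,0],[-0.6,-3.1,0,0,0,-0.02],[-0.7,-3.1,0,0,0,-0.02],[-0.8,-3.1,0,0,0,-0.02]]'; python3 -m creep '[[-1.3,-4.6,0,0,0,-0.03],[-1.5,-4.6,0,0,0,-0.03],[-1.6,-4.6,0,0,0,-0.03]]')
```

```text
time_s: 13.2
tcp_pos: [0.6619, 0.1136, 0.2409]
tool_rot: [-3.133, 0.016, 1.711]
contact_force: [-4.0, 3.7, -7.3]
grip_width: 0.365
time_s: 13.5
tcp_pos: [0.6577, 0.0991, 0.2419]
tool_rot: [-3.134, 0.017, 1.621]
contact_force: [-5.2, 2.9, -5.1]
grip_width: 0.364
```

```bash
(python3 -m creep '[[-3.4,-7.5,0,0,0,-0.05],[-3.7,-7.4,0,0,0,-0.05],[-3.9,-7.3,0,0,0,-0.05]]'; python3 -m creep '[[-4,-7.1,0,0,0,-0.05],[-4.4,-6.9,0,0,0,-0.05],[-4.7,-6.6,0,0,0,-0.05]]')
```

```text
time_s: 13.8
tcp_pos: [0.6479, 0.0765, 0.2424]
tool_rot: [-3.137, 0.017, 1.469]
contact_force: [-1.8, 2.6, -4.2]
grip_width: 0.364
time_s: 14.1
tcp_pos: [0.635, 0.0559, 0.2425]
tool_rot: [-3.137, 0.016, 1.319]
contact_force: [-1.9, 1.8, -5.3]
grip_width: 0.359
```

Now at ψ≈0.49, on the predicted arc with low forces. Continuing.

```bash
(python3 -m creep '[[-5.1,-6.5,0,0,0,-0.05],[-5.5,-6.2,0,0,0,-0.05],[-5.7,-5.9,0,0,0,-0.05]]'; python3 -m creep '[[-5.9,-5.6,0,0,0,-0.05],[-6.2,-5.3,0,0,0,-0.05],[-6.5,-4.9,0,0,0,-0.05]]')
```

```text
time_s: 14.4
tcp_pos: [0.6189, 0.0373, 0.2426]
tool_rot: [-3.138, 0.015, 1.169]
contact_force: [-0.8, 3.8, -4.8]
grip_width: 0.362
time_s: 14.7
tcp_pos: [0.6004, 0.0216, 0.2427]
tool_rot: [-3.138, 0.015, 1.019]
contact_force: [-0.6, 4.5, -5.0]
grip_width: 0.361
```

```bash
(python3 -m creep '[[-7.1,-4.2,0,0,0,-0.05],[-6.9,-4.3,0,0,0,-0.05],[-7.1,-3.9,0,0,0,-0.05]]'; python3 -m creep '[[-7.4,-3.4,0,0,0,-0.05],[-7.5,-3.1,0,0,0,-0.05],[-7.6,-2.8,0,0,0,-0.05]]')
```

```text
time_s: 15.0
tcp_pos: [0.5798, 0.0087, 0.243]
tool_rot: [-3.139, 0.014, 0.869]
contact_force: [0.8, 1.5, -5.4]
grip_width: 0.361
time_s: 15.3
tcp_pos: [0.5574, -0.0008, 0.2431]
tool_rot: [-3.139, 0.013, 0.719]
contact_force: [0.8, 1.5, -4.1]
grip_width: 0.36
```

```bash
(python3 -m creep '[[-7.8,-2.4,0,0,0,-0.05],[-7.9,-2,0,0,0,-0.05],[-8,-1.6,0,0,0,-0.05]]'; python3 -m creep '[[-8,-1.2,0,0,0,-0.05],[-8.1,-0.7,0,0,0,-0.05],[-8.1,-0.3,0,0,0,-0.05]]')
```

```text
time_s: 15.6
tcp_pos: [0.5338, -0.0069, 0.2432]
tool_rot: [-3.139, 0.012, 0.569]
contact_force: [1.6, -0.2, -4.4]
grip_width: 0.361
time_s: 15.9
tcp_pos: [0.5097, -0.0094, 0.2433]
tool_rot: [-3.139, 0.011, 0.419]
contact_force: [1.2, -0.5, -4.0]
grip_width: 0.361
```

```bash
(python3 -m creep '[[-8.1,0,0,0,0,-0.05],[-8.1,0.5,0,0,0,-0.05],[-6.5,0.7,0,0,0,-0.04],[-4,0.5,0,0,0,-0.025],[-2,0.3,0,0,0,-0.0125]]'; python3 -m creep '[[0,0,0,0,0,0],[0,0,0,0,0,0],[0,0,0,0,0,0]]'; python3 -m creep '[[0,0,0,0,0,0],[0,0,0,0,0,0],[0,0,0,0,0,0],[0,0,0,0,0,0],[0,0,0,0,0,0]]' -1; python3 look.py side s5)
```

```text
time_s: 16.4
tcp_pos: [0.4804, -0.0075, 0.2428]
tool_rot: [-3.138, 0.012, 0.243]
contact_force: [2.4, -5.3, -3.9]
grip_width: 0.361
time_s: 16.7
tcp_pos: [0.4799, -0.0075, 0.242]
tool_rot: [-3.137, 0.015, 0.244]
contact_force: [0.9, -5.9, -1.8]
grip_width: 0.361
time_s: 17.2
tcp_pos: [0.4789, -0.0057, 0.2408]
tool_rot: [-3.133, 0.017, 0.244]
contact_force: [0.1, 0.2, 0.0]
grip_width: 0.789
[ 0.4789 -0.0057  0.2408] [-3.133  0.017  0.244] [-0.07 -0.1   1.99  0.    1.27  1.26] [0.1  0.15 0.04] 17.2
```

View pics/s5.png

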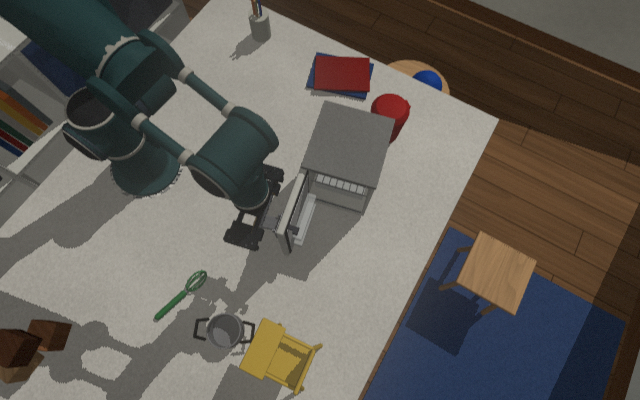

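The door stands about square, the gripper has opened and the force reads zero. I retract straight up and away from the door, then check.

```bash
python3 -m creep '[[0,0,10,0,0,0],[0,0,25,0,0,0],[0,0,40,0,0,0],[0,0,40,0,0,0],[0,0,40,0,0,0]]'; python3 -m creep '[[-20,15,20,0,0,0],[-20,30,20,0,0,0],[-10,40,10,0,0,0],[0,40,0,0,0,0],[0,40,0,0,0,0]]';python3 -m creep '[[0,40,0,0,0,0],[0,40,0,0,0,0],[0,20,0,0,0,0],[0,0,0,0,0,0],[0,0,0,0,0,0]]'; python3 look.py side s6;python3 look.py scene c6
python3 - <<'E'
from h import *
im0,P0=load("side0.npz");im,P=load("s6.npz")
w=np.zeros(P.shape[:2],bool);w[160:260,260:400]=1
th=np.radians(13.63);u=np.array([np.cos(th),np.sin(th)]);n=np.array([u[1],-u[0]])
Q=np.stack([(P[...,:2]-[.504,.1536])@u,(P[...,:2]-[.504,.1536])@n,P[...,2]],-1)
m=w&(abs(Q[...,2]-.270)<.004)&(Q[...,1]>.02);q=Q[m][:,:2]
print("door top",m.sum(),q.min(0),q.max(0));vx,vy,_,_=cv2.fitLine((q*1000).astype(np.float32),cv2.DIST_HUBER,0,.01,.01).ravel();print("angle",np.arctan2(abs(vy),vx*np.sign(vy)))
m=w&(Q[...,0]<-.02)&(Q[...,0]>-.095)&(Q[...,1]>.1)&(Q[...,1]<.2)&(Q[...,2]>.2)&(Q[...,2]<.27)
print("paddle",m.sum());
if m.sum()>5:print(np.percentile(Q[m],[2,50,98],axis=0).round(3).tolist(),np.polyfit(Q[m][:,0],Q[m][:,2],1))
for nm,s in(("side0.npz","s6.npz"),("scene0.npz","c6.npz")):
    a,A=load(nm);b,B=load(s)
    for k,lo,hi in(("yel",(20,120,60),(35,255,255)),("grn",(45,100,30),(85,255,255))):
        for I,X in((a,A),(b,B)):
            mm=(cv2.inRange(cv2.cvtColor(I,cv2.COLOR_RGB2HSV),lo,hi)>0)&(X[...,0]>.3)&(X[...,1]<0)
            print(k,mm.sum(),np.nanmedian(X[mm],axis=0).round(3))
E
```

```text
time_s: 17.75
tcp_pos: [0.4785, -0.0058, 0.3979]
tool_rot: [-3.134, 0.016, 0.244]
contact_force: [1.1, -0.7, 0.2]
grip_width: 1.004
time_s: 18.25
tcp_pos: [0.4284, 0.1605, 0.4478]
tool_rot: [-3.133, 0.013, 0.244]
contact_force: [-0.5, -0.2, -0.0]
grip_width: 0.998
time_s: 18.75
tcp_pos: [0.4287, 0.2591, 0.446]
tool_rot: [-3.134, 0.017, 0.245]
contact_force: [-0.6, -0.7, 0.7]
grip_width: 0.997
[0.4287 0.2591 0.446 ] [-3.134  0.017  0.245] [ 0.49 -0.12  1.64  0.01  1.63  1.81] [-0.63 -0.74  0.66] 18.75
[0.4288 0.2585 0.4461] [-3.134  0.017  0.244] [ 0.49 -0.12  1.64  0.01  1.63  1.81] [-0.53 -0.01 -0.32] 18.8
door top 528 [-0.0131431  0.0202307] [0.03497093 0.17752893]
angle 1.5837654
paddle 224
[[-0.064, 0.133, 0.232], [-0.041, 0.149, 0.242], [-0.021, 0.166, 0.254]] [0.43924819 0.2599607 ]
yel 3249 [ 0.674 -0.244  0.182]
yel 3248 [ 0.674 -0.244  0.182]
grn 144 [ 0.342 -0.304  0.018]
grn 44 [ 0.345 -0.309  0.016]
yel 2374 [ 0.681 -0.256  0.175]
yel 2376 [ 0.681 -0.256  0.176]
grn 163 [ 0.346 -0.297  0.016]
grn 186 [ 0.347 -0.288  0.017]
```

View pics/c6.png

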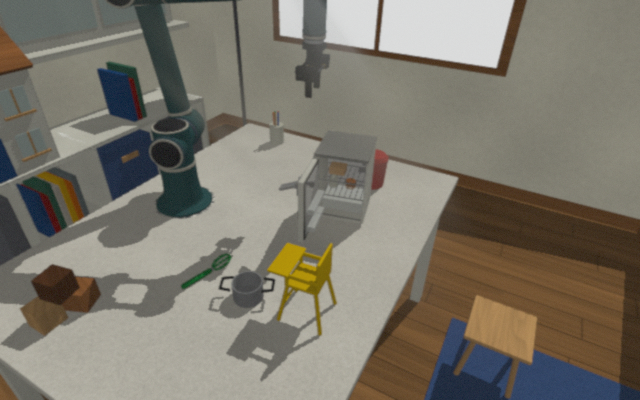

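The picture shows the door open at about (305,200) with the paddle drooping at (290,185). The pot, whisk, chair and bin look the same as in the first picture, and the arm is clear. Handing in.

```bash
python3 -c "
from station import bot
print(bot.hand_in())"
```

```text
the job is handed in; nothing more can be done
None
```

The fridge door is open at about 1.58 rad (square to the fridge), the paddle has dropped back, and the job is handed in after 18.8 s of robot time.

- **Lift:** I pinched the paddle by its side edges and lifted it in small steps. At roughly 0.5–0.55 rad the lifting force rose from about 3 N to 10 N with almost no further travel, which I took as the stop. I eased the commanded height by 1.4 mm, in two steps, and kept the paddle lifted.
- **Swing:** Pulling gently, the door came free past its 3 mm of play at about 3–4 N, so the pawl had cleared. I swung it at about 0.5 rad/s or less, with sideways forces of 6 N or less, then opened the gripper and retracted upwards.
- **Lifting force:** It stayed at about 7–9 N for the first part of the swing even after I eased off. The pawl was probably still brushing the keeper's ledge, below the 20 N limit by my estimate.
- **Last checks:** The paddle slopes about 0.41 rad below level, matching its rest slope.
    - **Chair:** It has not moved, measured in both cameras.
    - **Whisk:** It agrees within 9 mm. The mask was thin, with arm shadow partly covering it.
    - **Pot and bin:** I checked these by eye only. They look unmoved.
    - **Arm:** It is clear of everything, and the contact force reads about zero.

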